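Put the loose cap of the wide soaking pot on its thread and screw it home

ROBOT

A 6-joint arm with a two-finger parallel gripper is mounted at the origin on the work surface. World frame = base frame: x ahead of the robot, y to its left, z up, the work surface at z = 0. Lengths are in m, angles in rad, forces in N, time in s.
With the tool pointing down it reaches from about 0.325 to 0.775 m from the base axis. Payload 9.3 kg.
Tool frame: the origin (TCP) lies at the very end of the fingers, on their centre line; the grasp point (between the pads) lies 19 mm behind it; z points along the fingers, y is the direction in which the jaws open and shut (so a half turn about z gives the same grasp; the last joint's range is limited). The gripper opens to 85 mm and grips with 20 to 120 N. Pads are 22 mm wide; open, the fingers measure 114 mm over their backs; the gripper's body (76 mm by 85 mm) begins 54 mm behind the grasp point. The pads swing forward as they close: fully open they stand 13 mm farther back than shut.
Start: joints at [-1.321, 0.259, 0.021, 1.334, 0, 1.418], TCP at [0.216, -0.506, 0.231] pointing down, gripper open.
Joint ranges: [-3.04, 3.04], [-0.91, 1.82], [-1.04, 1.36], [-1.92, 1.95], [-1.52, 1.45], [-3.14, 3.14]. Speed limits (rad/s): [2.22, 2.22, 2.79, 3.14, 3.14, 3.14].

INTERFACE

Orientations are given as a 3x3 rotation matrix whose columns are the frame's x, y, z axes.
In Python, from workcell import * gives the robot as it stands.
- The arm moves only by the tool move_arm, never from a script. Its argument "steps" is a list of rows, each an object with "delta_rot": the turn, a rotation vector about the world's x, y, z each as a share of pi/2 rad, from -1 to 1, a list of three; "dp": the shift along the world's x, y, z each as a share of 0.3 m, from -1 to 1, a list of three; "claw": the closure, from -1 (fully open) to 1 (shut), so that 0 is half open. In form: [{"delta_rot": [ax, ay, az], "dp": [dx, dy, dz], "claw": claw}, ...]. A call has 1 to 8 rows; each row is the pose to reach, as a shift and turn from the pose commanded when the call began; what a row does not reach only later rows make up. A row lasts 1/12 s, in which the tool goes at most 41.7 mm and 7.16 degrees, less where a joint would pass 70% of its speed; a pose out of reach is approached as far as the arm can. A call with a number of a shift or a turn outside -1 to 1 is refused whole. A call with a gripper value outside its range is refused whole. The fingers move at their own pace and stop on an object; "force" is the grip in N (left out, the last holds). Time passes only in rows, so rows that repeat a pose let the fingers close. It gives the time, the measured TCP pose, the force and the opening at its end, in the units of the state.
- get_state(): the state, without advancing time (a new reading comes with each control period).
- grab_frame(name): name is "scene" or "top" or "wrist"; returns a dict with "frame" (384x512x3 uint8, blue, green, red), "depth" (384x512 float32, m along the optical axis (not along the pixel's ray), 0 where there is no reading), "mtx" (3x3 intrinsics, pixels), "T" (4x4, takes a point from camera to world coordinates). Camera axes: x right, y down, z forward; pixel columns grow to the right and rows downward; lengths in m; the calibration is good to about 2 mm. A picture is of the moment at which its call begins.
- job_done(): hands the job in, once; it reports no verdict.
Trained networks look in a picture, given as the dict that the camera call returned (one of the last four; its "shot" number tells which), for a name from the list of things; names that differ only in an ending like _2 or _b are one class to them, and where a whole thing is asked for, a point or a joint stands for the part that bears it (a point fixed in the world has none). Each returns a list of dicts, best first, with "confidence" (0 to 1); they miss things now and then, are a little off and sometimes report something else, mostly with a low value. They report only what shows in the picture. A call takes as long as a camera call. They do not tell look-alikes from the thing itself.
- outline_of(picture, thing): "region" (384x512 bool, what is visible of it).
- pinpoint(picture, thing): "point" ([x, y, z] in m, in world coordinates, good to about 4 mm: a listed point, or the origin of a listed thing).
The state is a dict: "clock": time; "joint_positions": joint angles; "qd": joint speeds; "tau": joint torques, N m; "tool_pos": TCP position; "ee_rot": TCP orientation; "contact_force": force on the tool from outside, world axes, zero at the start; "wrist_torque": the same for the moment, N m; "finger_gap": finger opening in m.
Only numpy, scipy, OpenCV 4.12 (cv2) and the standard library are available. Lean on these libraries where they do the work, as an engineer would, in place of code of your own. Each camera call takes 0.05 s, during which the arm holds its last target. There are 200 camera calls.

TASK

The cap of the wide white pot that stands in the steel holder is only resting on top of its thread. Take the cap by its bar, turn it backward (anticlockwise from above) until the bar lines up with the two ridges on the pot's shoulder and the cap drops onto its thread start, then screw it forward (clockwise) down to its stop and let go. Do not screw it forward to the stop before it has dropped, or it is cross-threaded.

Things in the scene. Friction and masses are not known exactly. Their poses are not given: they have to be found in the camera images.
- jar: Wide white plastic pot, 104 mm across, flat shoulder 90 mm above the table, held in a round steel holder 124 mm across screwed down. Origin: centre of the underside, z up. Two ridges, 8 mm wide, on the shoulder (5 mm high) and down the side, one either side of the cap, lie on the pot's x axis. A taller slimmer pot (80 mm across) and a smaller one (74 mm) nearby are shut already, without holder.
- cap_grip (a point): Where to grip the bar of the wide pot's cap: on the cap's axis (= the pot's axis), 20 mm above the cap's flat top, 10 mm below the bar's top. x along the bar, y across it, z up. Cap: white plastic, 70 mm across, 30 mm high, about 130 g; upright bar 64 long, 18 thick, 30 mm high. Above the pot's origin: 158 mm at the start, 149 mm once dropped, 146 mm screwed home.
- cap (a joint): Turn of the cap, rad, growing clockwise from above (forward). 0: bar in line with the ridges (bar's x = pot's x). It can drop only between -0.2 (a stop) and 0.19. At the start 0.55 to 0.95, on top of the thread; turned forward from there it only slides on top. After the drop it goes forward under the thread to the stop at 1.3 (74 degrees). Turns lightly (0.04 N m), stays where left.
- cap_lift (a joint): Height of the cap, m, growing upward. 0: resting on top of the thread, as at the start; -0.009: dropped, resting on the thread start; sinks evenly from there to -0.012 as it is screwed home, with 2 mm of play upward. A free cap falls by its own weight; fingers that grip it carry it, so lower it with them or push it down lightly (a few N). Can be lifted 12 mm at most.
There are look-alikes about, which are no part of the job. Leave any blue or orange look-alike of the jar alone.

How it is judged:
On the way:
1. the cap has been turned back and has dropped to its thread start (value of joint cap below 0.25 rad and value of joint cap_lift below -0.0065 m), for 0.1 s.
At the end, for the whole second after the job is handed in: The cap of the wide pot is on its thread and screwed home: turned to within 0.2 rad (11 degrees) of its forward stop and sunk at least 9 mm below where it lay at the start (value of joint cap above 1.1 rad and value of joint cap_lift below -0.009 m); the robot touches nothing.
It fails at once if the cap is screwed forward to the stop while it still lies on top of the thread (cross-threaded) (value of joint cap above 1.2 rad and value of joint cap_lift above -0.004 m).
It also fails if it takes over 40 s, if anything falls off the work surface, if the arm or the gripper's body presses on something with over 40 N, if the wrist force passes 120 N, or if a joint passes its speed limit or range.

## Working session

There is one attempt and no reset: what is moved stays moved. The work goes in short steps, Python scripts to look and compute and a tool call to move; the robot and the scene stay as the last step left them, time stands still between calls to the robot, and variables do not carry over. Pictures are saved under pics/ and viewed, about 8 in all and at most 12, crops included, and the job is handed in when it is done.

Besides the shell and the picture viewer there is one more tool, called as name([rows], argument=value, ...), one row to a line, values as JSON. move_arm: Moves the arm, as the interface text tells. Shift numbers are shares of 0.3 m and turn numbers shares of pi/2 rad, none past 1 either way. Its arguments: {"type":"object","properties":{"steps":{"type":"array"},"force":{"type":"number"}},"required":["steps"]}

```bash
mkdir -p pics; cat > h.py <<'E'
from workcell import *
import numpy as np, cv2
def w(p,u,v,z=None):
    K=p["mtx"];T=p["T"];r=T[:3,:3]@np.linalg.solve(K,[u,v,1.]);o=T[:3,3]
    d=(z-o[2])/r[2] if z is not None else p["depth"][int(v),int(u)]
    return o+d*r
def px(p,X):
    T=np.linalg.inv(p["T"]);c=T[:3,:3]@np.asarray(X)+T[:3,3];q=p["mtx"]@c;return q[:2]/q[2]
E
python3 - <<'E'
from h import *
s=get_state();print(s["clock"],s["tool_pos"],np.round(s["ee_rot"],2),s["finger_gap"])
fr=[]
for n in("scene","top"):
    p=grab_frame(n);fr.append(p["frame"]);print(n,np.round(p["T"],3).tolist())
    for t in("jar","cap_grip"):
        for d in pinpoint(p,t):print(t,np.round(d["point"],4),round(d["confidence"],2),px(p,d["point"]).round())
cv2.imwrite("pics/a.png",cv2.resize(np.vstack(fr),(400*1,600)) if 0 else fr[0]);cv2.imwrite("pics/b.png",fr[1])
E
```

```text
0.0 [ 0.21552807 -0.50569396  0.23065205] [[ 0.92  0.39 -0.  ]
 [ 0.39 -0.92  0.  ]
 [ 0.   -0.   -1.  ]] 0.08535055778567663
scene [[0.788, 0.366, -0.496, 0.913], [0.616, -0.496, 0.612, -0.642], [-0.022, -0.788, -0.616, 0.648], [0.0, 0.0, 0.0, 1.0]]
jar [ 0.3759 -0.3723  0.0036] 0.91 [160. 270.]
jar [ 0.5513 -0.4052  0.0013] 0.78 [203. 321.]
jar [ 5.478e-01 -2.300e-01  5.000e-04] 0.7 [255. 267.]
cap_grip [ 0.5489 -0.2261  0.1572] 0.87 [254. 217.]
cap_grip [ 0.3749 -0.3738  0.1581] 0.75 [144. 221.]
cap_grip [ 0.5518 -0.4017  0.1554] 0.74 [193. 271.]
top [[-0.01, -0.997, 0.071, 0.396], [-1.0, 0.01, -0.0, -0.088], [-0.001, -0.071, -0.998, 1.01], [0.0, 0.0, 0.0, 1.0]]
jar [ 0.5502 -0.4035 -0.001 ] 0.87 [386. 163.]
jar [ 0.55   -0.2295  0.0013] 0.82 [315. 164.]
jar [ 0.3755 -0.3766  0.0006] 0.72 [378. 235.]
cap_grip [ 0.5499 -0.228   0.1628] 0.93 [325. 152.]
cap_grip [ 0.5477 -0.3997  0.1587] 0.88 [408. 153.]
cap_grip [ 0.3777 -0.3771  0.1549] 0.87 [399. 235.]
```

View pics/a.png

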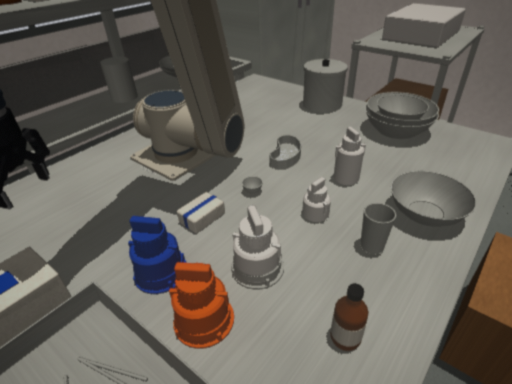

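View pics/b.png

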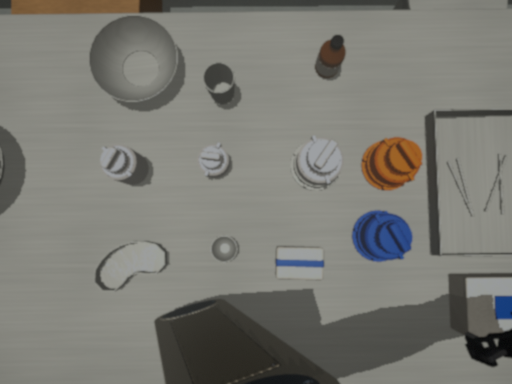

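The scene shows three wide pots: white at scene (257,250) / top (318,162), orange at scene (200,305) / top (392,163), and blue at scene (155,255) / top (383,237). The two slim or small white pots stand at top (120,162) and (214,161). The white one in the holder at about (0.549, -0.229) fits the description. I'll confirm it in a crop and measure the bar and ridge directions.

```bash
python3 - <<'E'
from h import *
p=grab_frame("top");q=grab_frame("scene")
# rectified height of top of bar
C=np.array([.549,-.229])
d=p["depth"];ys,xs=np.mgrid[125:195,285:350]
P=np.array([w(p,u,v) for u,v in zip(xs.ravel(),ys.ravel())])
r=np.hypot(*(P[:,:2]-C).T)
b=P[(P[:,2]>.155)&(r<.05)]
print("bar n",len(b),"z",np.percentile(b[:,2],[10,50,90]))
def fit(b):
    m=b[:,:2].mean(0);U,S,V=np.linalg.svd(b[:,:2]-m);return m.round(4),np.degrees(np.arctan2(V[0,1],V[0,0]))%180
print("bar",fit(b[b[:,2]>.16]))
s=P[(P[:,2]>.08)&(P[:,2]<.1)&(r<.06)];print("shoulder",np.median(s[:,2]))
a=cv2.resize(p["frame"][120:200,280:355],None,fx=5,fy=5,interpolation=2)
c=cv2.resize(q["frame"][195:295,215:300],None,fx=4,fy=4,interpolation=2)
a=cv2.copyMakeBorder(a,0,0,0,0,0);im=np.zeros((400,a.shape[1]+c.shape[1],3),np.uint8);im[:,:a.shape[1]]=a;im[:,a.shape[1]:]=c
im=np.clip(im*1.2,0,255).astype(np.uint8);cv2.imwrite("pics/c.png",im)
E
```

```text
bar n 272 z [0.16317414 0.16604101 0.16787876]
bar (array([ 0.5459, -0.227 ]), np.float64(144.9562349930464))
shoulder 0.08815684520068323
```

View pics/c.png

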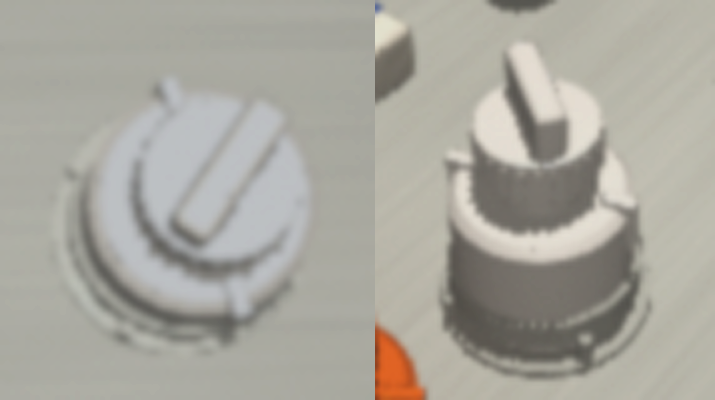

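The crop confirms the white pot in its holder. The ridges are at crop (168,92) and (238,297), which puts them at about +19° in world. The bar lies at about -33°, so the cap is at roughly 0.9 rad. I'll move above it and refine with the wrist camera.

move_arm([
  {"delta_rot":[0,0,0],"dp":[0,0,0.13],"claw":-1},
  {"delta_rot":[0,0,0.6],"dp":[0.8,0.65,0.27],"claw":-1},
  {"delta_rot":[0,0,0.6],"dp":[0.8,0.65,0.27],"claw":-1},
  {"delta_rot":[0,0,0.6],"dp":[0.8,0.65,0.27],"claw":-1},
  {"delta_rot":[0,0,0.6],"dp":[0.8,0.65,0.27],"claw":-1},
  {"delta_rot":[0,0,0.6],"dp":[0.8,0.65,0.27],"claw":-1},
  {"delta_rot":[0,0,0.6],"dp":[0.8,0.65,0.27],"claw":-1},
  {"delta_rot":[0,0,0.6],"dp":[0.8,0.65,0.27],"claw":-1},
])

```text
clock: 1.07
tool_pos: [0.4411, -0.3221, 0.31]
ee_rot: [[0.283, 0.959, 0.0], [0.959, -0.283, -0.0], [-0.0, 0.0, -1.0]]
contact_force: [0.8, -1.0, -0.5]
finger_gap: 0.0853
```

move_arm([
  {"delta_rot":[0,0,0.7],"dp":[0.31,0.273,0],"claw":-1},
  {"delta_rot":[0,0,0.7],"dp":[0.31,0.273,0],"claw":-1},
  {"delta_rot":[0,0,0.7],"dp":[0.31,0.273,0],"claw":-1},
  {"delta_rot":[0,0,0.7],"dp":[0.31,0.273,0],"claw":-1},
  {"delta_rot":[0,0,0.7],"dp":[0.31,0.273,0],"claw":-1},
  {"delta_rot":[0,0,0.7],"dp":[0.31,0.273,0],"claw":-1},
  {"delta_rot":[0,0,0.7],"dp":[0.31,0.273,0],"claw":-1},
  {"delta_rot":[0,0,0.7],"dp":[0.31,0.273,0],"claw":-1},
])

```text
clock: 1.73
tool_pos: [0.5331, -0.2416, 0.3094]
ee_rot: [[-0.655, 0.756, -0.0], [0.756, 0.655, 0.0], [0.0, -0.0, -1.0]]
contact_force: [-1.0, -0.4, 0.4]
finger_gap: 0.0856
```

```bash
python3 - <<'E'
from h import *
s=get_state();x=s["ee_rot"][:,0];print(s["clock"],s["tool_pos"],np.degrees(np.arctan2(x[1],x[0])),s["joint_positions"])
p=grab_frame("wrist");print(np.round(p["T"],3).tolist())
for d in pinpoint(p,"cap_grip"):print(np.round(d["point"],4),d["confidence"])
im=p["frame"].copy()
C=np.array([.549,-.229])
d=p["depth"];v,u=np.nonzero(d>0)
P=(np.linalg.solve(p["mtx"],np.vstack([u,v,np.ones_like(u)]))*d[v,u]).T@p["T"][:3,:3].T+p["T"][:3,3]
r=np.hypot(*(P[:,:2]-C).T)
for lo,hi,a,b2 in((.158,.18,0,.045),(.0915,.1,.036,.06),(.085,.0905,.036,.06),(.13,.14,0,.045)):
    m=(P[:,2]>lo)&(P[:,2]<hi)&(r<b2)&(r>a);b=P[m]
    if len(b)<10:print(lo,len(b));continue
    c,wh,ang=cv2.minAreaRect(b[:,:2].astype(np.float32));c2=b[:,:2].mean(0);V=np.linalg.svd(b[:,:2]-c2,full_matrices=False)[2]
    print(lo,len(b),"z",np.median(b[:,2]),c2.round(4),np.round(c,4),np.round(wh,4),ang,"pca",np.degrees(np.arctan2(V[0,1],V[0,0])),"angles of pts:",np.histogram(np.degrees(np.arctan2(b[:,1]-C[1],b[:,0]-C[0])),18,(-180,180))[0])
cv2.imwrite("pics/d.png",im)
E
```

```text
1.7333 [ 0.53305069 -0.24157267  0.3094173 ] 130.8914301688894 [-5.68841570e-01  3.13986587e-01  2.96167818e-01  1.55319400e+00
  7.18982199e-08  2.88264658e-01]
[[0.755, 0.625, 0.198, 0.483], [0.656, -0.72, -0.228, -0.182], [0.0, 0.302, -0.953, 0.45], [0.0, 0.0, 0.0, 1.0]]
[ 0.544  -0.2279  0.1582] 0.82
[ 0.3751 -0.3733  0.1631] 0.76
0.158 952 z 0.16581389740680683 [ 0.5488 -0.226 ] [ 0.5507 -0.2272] [0.0179 0.064 ] 55.17641830444336 pca -34.86705582813162 angles of pts: [ 14   7   8   5   9  21  88 134 101  40  24  18  21  29  63 164 161  45]
0.0915 133 z 0.09340670883535596 [ 0.5387 -0.2307] [ 0.5509 -0.2272] [0.112  0.0082] 16.551633834838867 pca 16.69696641925591 angles of pts: [84  2  0  0  0  0  0  0  0 33 14  0  0  0  0  0  0  0]
0.085 1257 z 0.08812538249639679 [ 0.535  -0.2126] [ 0.5466 -0.2249] [0.1007 0.0922] 60.03517150878906 pca -122.28513798777546 angles of pts: [ 55  85  91  66  32   7   0   0   0   5  45  86 123 140 145 139 125 113]
0.13 1866 z 0.1360863137377508 [ 0.5486 -0.2256] [ 0.5499 -0.227 ] [0.0709 0.0699] 60.374183654785156 pca -125.04005110666495 angles of pts: [128 128 126 122 120 108  44   0  43 123 146 155 156 153 113  48  43 110]
```

View pics/d.png

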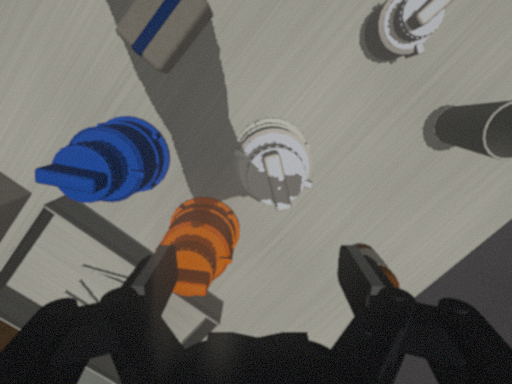

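Measured axis is (0.5505, -0.2272), the bar is at -34.8° and the ridges are at +16.6°, so the cap is at about 0.90 rad. The bar top is about 0.167 m. I'll let the arm settle, then correct.

move_arm([
  {"delta_rot":[0,0,0],"dp":[0,0,0],"claw":-1},
  {"delta_rot":[0,0,0],"dp":[0,0,0],"claw":-1},
  {"delta_rot":[0,0,0],"dp":[0,0,0],"claw":-1},
])

```text
clock: 2.08
tool_pos: [0.5329, -0.2419, 0.3095]
ee_rot: [[-0.647, 0.762, -0.0], [0.762, 0.647, -0.0], [0.0, -0.0, -1.0]]
contact_force: [-0.3, 0.2, 0.7]
finger_gap: 0.0851
```

move_arm([
  {"delta_rot":[0,0,0.165],"dp":[0.0587,0.049,0],"claw":-1},
  {"delta_rot":[0,0,0.165],"dp":[0.0587,0.049,0],"claw":-1},
  {"delta_rot":[0,0,0.165],"dp":[0.0587,0.049,-0.2],"claw":-1},
  {"delta_rot":[0,0,0.165],"dp":[0.0587,0.049,-0.365],"claw":-1},
  {"delta_rot":[0,0,0.165],"dp":[0.0587,0.049,-0.365],"claw":-1},
  {"delta_rot":[0,0,0.165],"dp":[0.0587,0.049,-0.365],"claw":-1},
  {"delta_rot":[0,0,0.165],"dp":[0.0587,0.049,-0.365],"claw":-1},
  {"delta_rot":[0,0,0.165],"dp":[0.0587,0.049,-0.365],"claw":-1},
])

```text
clock: 2.75
tool_pos: [0.5512, -0.2276, 0.2021]
ee_rot: [[-0.822, 0.569, 0.002], [0.569, 0.822, -0.001], [-0.002, 0.0, -1.0]]
contact_force: [0.3, 0.1, 0.2]
finger_gap: 0.0855
```

```bash
python3 - <<'E'
from h import *
s=get_state();x=s["ee_rot"][:,0];print(s["clock"],s["tool_pos"],np.degrees(np.arctan2(x[1],x[0])),s["joint_positions"])
p=grab_frame("wrist");print(p["T"][:3,3])
C=np.array([.5505,-.2272])
d=p["depth"];v,u=np.nonzero(d>0)
P=(np.linalg.solve(p["mtx"],np.vstack([u,v,np.ones_like(u)]))*d[v,u]).T@p["T"][:3,:3].T+p["T"][:3,3]
r=np.hypot(*(P[:,:2]-C).T)
for lo,hi,a,b2 in((.158,.175,0,.038),(.0915,.1,.036,.062),(.13,.14,0,.045)):
    b=P[(P[:,2]>lo)&(P[:,2]<hi)&(r<b2)&(r>a)]
    if len(b)<10:print(lo,len(b));continue
    print(lo,len(b),np.median(b[:,2]),[np.round(t,4) for t in cv2.minAreaRect(b[:,:2].astype(np.float32))])
cv2.imwrite("pics/e.png",p["frame"])
E
```

```text
2.75 [ 0.55122429 -0.22761201  0.20212201] 145.3091503387107 [-5.32245651e-01  3.45458025e-01  7.25733856e-02  1.29544999e+00
  1.09555741e-05  7.32236751e-02]
[ 0.48763753 -0.18273636  0.34292561]
0.158 2154 0.16574378932428876 [array([ 0.5502, -0.2272]), array([0.018 , 0.0635]), np.float64(55.0753)]
0.0915 234 0.09332246331685835 [array([ 0.5506, -0.2271]), array([0.1117, 0.008 ]), np.float64(16.6219)]
0.13 3811 0.1360576351538186 [array([ 0.5492, -0.2262]), array([0.0714, 0.0685]), np.float64(54.8413)]
```

View pics/e.png

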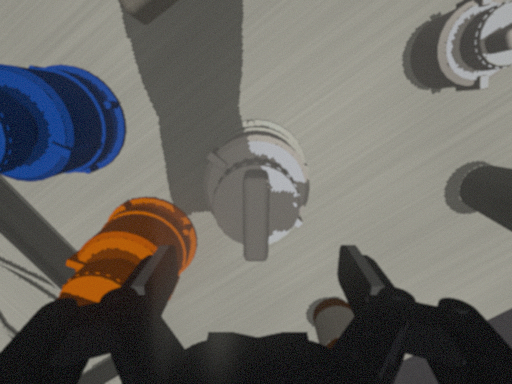

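The bar at image (256,215) is centred between and aligned with the fingers, and the second view agrees to within 1 mm. I'll go down and grip.

move_arm([
  {"delta_rot":[0,0,0],"dp":[-0.002,0.001,-0.1],"claw":-1},
  {"delta_rot":[0,0,0],"dp":[-0.002,0.001,-0.197],"claw":-1},
  {"delta_rot":[0,0,0],"dp":[-0.002,0.001,-0.197],"claw":-1},
  {"delta_rot":[0,0,0],"dp":[-0.002,0.001,-0.197],"claw":-1},
  {"delta_rot":[0,0,0],"dp":[-0.002,0.001,-0.197],"claw":0.3},
  {"delta_rot":[0,0,0],"dp":[-0.002,0.001,-0.197],"claw":1},
  {"delta_rot":[0,0,0],"dp":[-0.002,0.001,-0.197],"claw":1},
  {"delta_rot":[0,0,0],"dp":[-0.002,0.001,-0.197],"claw":1},
], force=25)

```text
clock: 3.47
tool_pos: [0.5504, -0.2271, 0.1422]
ee_rot: [[-0.823, 0.568, 0.002], [0.568, 0.823, -0.001], [-0.002, 0.0, -1.0]]
contact_force: [0.5, -0.0, -0.4]
finger_gap: 0.0386
```

move_arm([
  {"delta_rot":[0,0,0],"dp":[0,0,0],"claw":1},
  {"delta_rot":[0,0,0],"dp":[0,0,0],"claw":1},
  {"delta_rot":[0,0,0],"dp":[0,0,0],"claw":1},
  {"delta_rot":[0,0,0],"dp":[0,0,0],"claw":1},
])

```text
clock: 3.8
tool_pos: [0.5497, -0.2274, 0.1414]
ee_rot: [[-0.822, 0.569, 0.0], [0.569, 0.822, -0.001], [-0.001, -0.001, -1.0]]
contact_force: [-4.3, -4.6, 5.3]
finger_gap: 0.0174
```

Gripped with a gap of 17.4 mm. Now I turn back by 51.4°.

move_arm([
  {"delta_rot":[0,0,0.05],"dp":[0,0,0],"claw":1},
  {"delta_rot":[0,0,0.12],"dp":[0,0,0],"claw":1},
  {"delta_rot":[0,0,0.19],"dp":[0,0,0],"claw":1},
  {"delta_rot":[0,0,0.26],"dp":[0,0,0],"claw":1},
  {"delta_rot":[0,0,0.33],"dp":[0,0,0],"claw":1},
  {"delta_rot":[0,0,0.4],"dp":[0,0,0],"claw":1},
  {"delta_rot":[0,0,0.46],"dp":[0,0,0],"claw":1},
  {"delta_rot":[0,0,0.5],"dp":[0,0,0],"claw":1},
])

```text
clock: 4.47
tool_pos: [0.5495, -0.2278, 0.1406]
ee_rot: [[-0.983, -0.184, -0.001], [-0.184, 0.983, -0.001], [0.001, -0.001, -1.0]]
contact_force: [-2.5, -6.3, -2.0]
finger_gap: 0.0176
```

move_arm([
  {"delta_rot":[0,0,0.04],"dp":[0,0,0],"claw":1},
  {"delta_rot":[0,0,0.07],"dp":[0,0,0],"claw":1},
  {"delta_rot":[0,0,0.07],"dp":[0,0,0],"claw":1},
  {"delta_rot":[0,0,0.07],"dp":[0,0,0],"claw":1},
])

```text
clock: 4.8
tool_pos: [0.5495, -0.2278, 0.1405]
ee_rot: [[-0.958, -0.286, -0.001], [-0.286, 0.958, -0.002], [0.002, -0.001, -1.0]]
contact_force: [-2.2, -7.2, -1.8]
finger_gap: 0.0174
```

The bar is at 16.6°, in line with the ridges. Lowering 9 mm.

move_arm([
  {"delta_rot":[0,0,0],"dp":[0,0,-0.008],"claw":1},
  {"delta_rot":[0,0,0],"dp":[0,0,-0.016],"claw":1},
  {"delta_rot":[0,0,0],"dp":[0,0,-0.024],"claw":1},
  {"delta_rot":[0,0,0],"dp":[0,0,-0.03],"claw":1},
  {"delta_rot":[0,0,0],"dp":[0,0,-0.03],"claw":1},
  {"delta_rot":[0,0,0],"dp":[0,0,-0.03],"claw":1},
  {"delta_rot":[0,0,0],"dp":[0,0,-0.03],"claw":1},
])

```text
clock: 5.38
tool_pos: [0.5495, -0.228, 0.1325]
ee_rot: [[-0.958, -0.286, -0.0], [-0.286, 0.958, -0.002], [0.001, -0.002, -1.0]]
contact_force: [-4.5, -6.8, 5.7]
finger_gap: 0.0175
```

```bash
cat > m.py <<'E'
from h import *
s=get_state();x=s["ee_rot"][:,0];print(s["clock"],s["tool_pos"].round(4) if hasattr(s["tool_pos"],"round") else s["tool_pos"],np.degrees(np.arctan2(x[1],x[0])),s["contact_force"],s["wrist_torque"],s["finger_gap"])
p=grab_frame("wrist")
C=np.array([.5505,-.2272])
d=p["depth"];v,u=np.nonzero(d>0)
P=(np.linalg.solve(p["mtx"],np.vstack([u,v,np.ones_like(u)]))*d[v,u]).T@p["T"][:3,:3].T+p["T"][:3,3]
r=np.hypot(*(P[:,:2]-C).T)
for lo,hi,a,b2 in((.15,.175,0,.036),(.0915,.1,.036,.062),(.115,.142,.015,.034),(.08,.091,.038,.05)):
    b=P[(P[:,2]>lo)&(P[:,2]<hi)&(r<b2)&(r>a)]
    if len(b)<10:print(lo,len(b));continue
    print(lo,len(b),np.percentile(b[:,2],[20,50,80]).round(4),[np.round(t,4) for t in cv2.minAreaRect(b[:,:2].astype(np.float32))])
import sys;cv2.imwrite("pics/%s.png"%sys.argv[1],p["frame"])
E
python3 m.py f
```

```text
5.3833 [ 0.5495 -0.228   0.1325] -163.39317197597086 [-4.47886133 -6.78601992  5.70662746] [-1.27596644  1.10390826 -0.02435118] 0.01746488018703299
0.15 6013 [0.1556 0.1567 0.1615] [array([ 0.5499, -0.2274]), array([0.0534, 0.0545]), np.float64(63.254)]
0.0915 359 [0.0927 0.0933 0.0939] [array([ 0.5056, -0.2406]), array([0.0187, 0.0079]), np.float64(16.3569)]
0.115 3829 [0.1264 0.1269 0.1276] [array([ 0.5415, -0.2301]), array([0.0488, 0.0678]), np.float64(17.652)]
0.08 3440 [0.0872 0.0882 0.0889] [array([ 0.5374, -0.2308]), array([0.0717, 0.0998]), np.float64(15.6367)]
```

View pics/f.png

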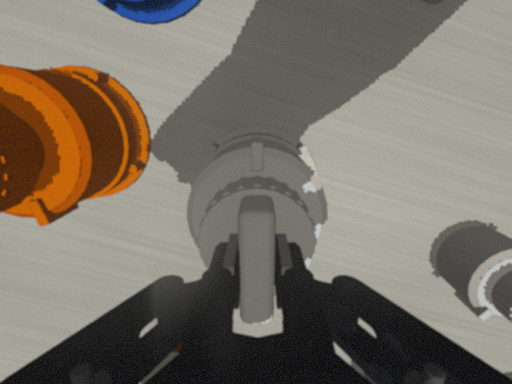

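The bar at image (257,250) points at the ridge at (257,155). The cap top went from 0.1361 to 0.1269 m, so it dropped 9.2 mm. Now I screw forward about 73° while sinking 3 mm.

move_arm([
  {"delta_rot":[0,0,-0.05],"dp":[0,0,-0.001],"claw":1},
  {"delta_rot":[0,0,-0.11],"dp":[0,0,-0.001],"claw":1},
  {"delta_rot":[0,0,-0.17],"dp":[0,0,-0.002],"claw":1},
  {"delta_rot":[0,0,-0.23],"dp":[0,0,-0.003],"claw":1},
  {"delta_rot":[0,0,-0.29],"dp":[0,0,-0.004],"claw":1},
  {"delta_rot":[0,0,-0.35],"dp":[0,0,-0.004],"claw":1},
  {"delta_rot":[0,0,-0.4],"dp":[0,0,-0.005],"claw":1},
  {"delta_rot":[0,0,-0.4],"dp":[0,0,-0.005],"claw":1},
])

```text
clock: 6.1
tool_pos: [0.5496, -0.2277, 0.1313]
ee_rot: [[-0.942, 0.337, -0.0], [0.337, 0.942, -0.002], [-0.001, -0.002, -1.0]]
contact_force: [-6.3, -5.1, 8.5]
finger_gap: 0.0173
```

move_arm([
  {"delta_rot":[0,0,-0.06],"dp":[0,0,-0.001],"claw":1},
  {"delta_rot":[0,0,-0.12],"dp":[0,0,-0.002],"claw":1},
  {"delta_rot":[0,0,-0.18],"dp":[0,0,-0.002],"claw":1},
  {"delta_rot":[0,0,-0.24],"dp":[0,0,-0.003],"claw":1},
  {"delta_rot":[0,0,-0.3],"dp":[0,0,-0.004],"claw":1},
  {"delta_rot":[0,0,-0.36],"dp":[0,0,-0.005],"claw":1},
  {"delta_rot":[0,0,-0.41],"dp":[0,0,-0.005],"claw":1},
  {"delta_rot":[0,0,-0.41],"dp":[0,0,-0.005],"claw":1},
])

```text
clock: 6.77
tool_pos: [0.5499, -0.2274, 0.1294]
ee_rot: [[-0.552, 0.834, 0.0], [0.834, 0.552, -0.001], [-0.001, -0.001, -1.0]]
contact_force: [-3.5, -3.8, 6.0]
finger_gap: 0.0178
```

```bash
python3 m.py g
```

```text
6.7667 [ 0.5499 -0.2274  0.1294] 123.47843152187923 [-3.53436882 -3.77604455  5.98404934] [-0.86038111  0.70920606 -0.21499231] 0.01780937517437837
0.15 6355 [0.1529 0.1539 0.1652] [array([ 0.5444, -0.2274]), array([0.0593, 0.0579]), np.float64(89.6518)]
0.0915 496 [0.0928 0.0933 0.0938] [array([ 0.5506, -0.2273]), array([0.1118, 0.0085]), np.float64(16.6857)]
0.115 4085 [0.1234 0.1239 0.1247] [array([ 0.5452, -0.2194]), array([0.0678, 0.0492]), np.float64(34.4286)]
0.08 3605 [0.087  0.0881 0.0888] [array([ 0.5433, -0.2165]), array([0.0999, 0.0742]), np.float64(34.0287)]
```

The tool turned 73° and the cap top sank 12.2 mm in all, so it is home. Now I open and lift.

move_arm([
  {"delta_rot":[0,0,0],"dp":[0,0,0],"claw":-1},
  {"delta_rot":[0,0,0],"dp":[0,0,0],"claw":-1},
  {"delta_rot":[0,0,0],"dp":[0,0,0],"claw":-1},
  {"delta_rot":[0,0,0],"dp":[0,0,0],"claw":-1},
  {"delta_rot":[0,0,0],"dp":[0,0,0],"claw":-1},
  {"delta_rot":[0,0,0],"dp":[0,0,0],"claw":-1},
  {"delta_rot":[0,0,0],"dp":[0,0,0.05],"claw":-1},
  {"delta_rot":[0,0,0],"dp":[0,0,0.15],"claw":-1},
])

```text
clock: 7.48
tool_pos: [0.5485, -0.2259, 0.1711]
ee_rot: [[-0.556, 0.831, -0.005], [0.831, 0.556, 0.003], [0.006, -0.003, -1.0]]
contact_force: [0.5, -1.0, -0.4]
finger_gap: 0.0853
```

move_arm([
  {"delta_rot":[0,0,0],"dp":[0,0,0.13],"claw":-1},
  {"delta_rot":[0,0,0],"dp":[0,0,0.2],"claw":-1},
  {"delta_rot":[0,0,0],"dp":[0,0,0.2],"claw":-1},
  {"delta_rot":[0,0,0],"dp":[0,0,0.2],"claw":-1},
])

```text
clock: 7.82
tool_pos: [0.5504, -0.227, 0.2352]
ee_rot: [[-0.556, 0.831, 0.002], [0.831, 0.556, -0.001], [-0.002, 0.001, -1.0]]
contact_force: [-0.6, 0.2, -1.0]
finger_gap: 0.0852
```

```bash
python3 m.py i
```

```text
7.8167 [ 0.5504 -0.227   0.2352] 123.76553448416203 [-0.58674341  0.1514287  -0.98123421] [-0.01299893  0.06420398 -0.00771138] 0.08519976123859953
0.15 1443 [0.153  0.1539 0.1546] [array([ 0.5504, -0.227 ]), array([0.0178, 0.0631]), np.float64(33.4616)]
0.0915 237 [0.0928 0.0934 0.0939] [array([ 0.5506, -0.2273]), array([0.1111, 0.0083]), np.float64(16.5668)]
0.115 2391 [0.1237 0.1243 0.1249] [array([ 0.5499, -0.226 ]), array([0.0673, 0.0648]), np.float64(31.5711)]
0.08 1768 [0.087  0.0881 0.0888] [array([ 0.5486, -0.2242]), array([0.0992, 0.0923]), np.float64(34.3929)]
```

View pics/i.png

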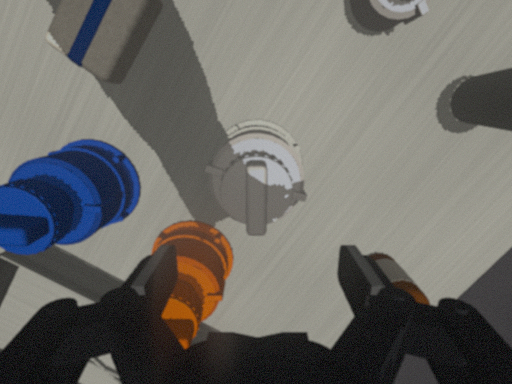

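The gripper is clear and the bar at (256,198) sits at -56.5°. That is 73° (1.28 rad) past the ridges, and the cap is 11.9 mm lower than at the start.

```bash
python3 -c "
from workcell import *
print(job_done())"
```

```text
the job is handed in; nothing more can be done
None
```

The cap of the wide white pot is on its thread and screwed home, and I handed the job in after about 8 s of robot time.

- **Turning back and drop:** I gripped the cap by its bar and turned it back 51°, from about 0.90 rad to in line with the ridges. I then lowered it, and the cap's top sank 9.2 mm onto the thread start.
- **Screwing home:** I screwed it 73° clockwise while lowering it, then let go and lifted clear.
- **Last checks:** The wrist camera showed the cap at about 1.28 rad and 11.9 mm below where it started. The gripper was open and well above the pot, with wrist forces near zero. No check failed. The camera read heights about 2 mm lower than the text, within its calibration.

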